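Hold the round workshop bin open

TASK

My hands are full of drill swarf, so hold the round waste bin open for me: press its lever right down until the lid stands wide open, keep it there for a good three seconds, then let go so that the lid closes fully. Work it by its lever rather than lifting the lid, and leave the square bin shut.

Things in the scene. Friction and masses are not known exactly. Their poses are not given: they have to be found in the camera images.
- round_lever: press lever of the round bin: a flat dark-steel bar 26 mm wide, ending in a rubber-faced 36 x 44 x 8 mm pad. Origin: middle of the pad's top face, 126 mm above the table at rest; x along the bar to the bin, z out of the pad's top. At rest it tilts up 11 degrees. Pressed down, the pad sinks 42 mm to a stop (drift under 6 mm) against about 4 to 8 N; let go, it springs back in about a second and the lid shuts.
- round_front (a point): the round steel waste bin, 170 mm across, 160 mm tall, fixed to the bench. This point is where the lever is hinged on its front wall, 100 mm above the table; x points level from there to the bin's axis, 85 mm behind, z up. The pad's middle is 100 mm in front: keep a gripper's body in front of that wall. The bin's place and yaw (within 20 degrees of facing the robot) vary.
- round_lid: lid of the round bin: a slightly domed steel disc, 174 mm across, 22 mm thick. Origin: on its lever-side edge (underside), 160 mm above the table when shut; z up when shut. It is hinged 170 mm behind that edge, which rises up and back: 0.8 rad open and 282 mm up with the pad 32 mm down, 0.9 rad and 294 mm with it 36 mm down, at most 1.05 rad and 308 mm at the stop.
- square_lid: lid of the other bin, flat and square, 174 x 174 mm. Origin on its lever-side edge, 160 mm above the table; z up when shut, as it must stay. That bin has the same steel, height and lever, but a square 170 x 170 mm body. Its lever must be left alone.

How it is judged (in metres and radians):
On the way, in this order (a step that is already met when the one before it is completed fails the run):
1. the round bin's lid is held wide open (above 0.8 rad) with its lever pressed, for 2 s (angle between round_lid's own z axis and vertical above 0.8 rad and contact force between any of the fingers, the arm and round_lever above 0.5 N), for 2 s.
2. the lever is let go and the round bin's lid is shut again (angle between round_lid's own z axis and vertical below 0.06 rad), for 0.2 s.
At the end, for the whole second after the job is handed in: the round bin's lid, after being held above 0.8 rad by its lever for 2 s, is shut and still (below 0.06 rad), and the square bin's lid is shut (below 0.06 rad) (angle between each of round_lid, square_lid's own z axis and vertical below 0.06 rad and angular speed of round_lid below 0.1 rad/s); the robot touches nothing.
It fails at once if the square bin's lid is raised by more than 0.2 rad (angle between square_lid's own z axis and vertical above 0.2 rad).
It also fails if it takes over 38 s, if anything falls off the work surface, if the arm or the gripper's body presses on something with over 40 N, if the wrist force passes 120 N, or if a joint passes its speed limit or range.

ROBOT

A 6-joint arm with a two-finger parallel gripper is mounted at the origin on the work surface. World frame = base frame: x ahead of the robot, y to its left, z up, the work surface at z = 0. Lengths are in mm, angles in rad, forces in N, time in s.
With the tool pointing down it reaches from about 400 to 925 mm from the base axis. Payload 12.5 kg.
Tool frame: the origin (TCP) lies at the centre of the arm's flange, where the gripper is bolted on; the fingertips stand 190 mm ahead of it and the grasp point (between the pads) lies env.grip_point_offset ahead of it (env.grip_point_offset is the distance from the TCP to the grasp point, in mm); z points along the fingers, x is the direction in which the jaws open and shut, and the axes are right-handed (so a half turn about z gives the same grasp; the last joint's range is limited). The gripper opens to 95 mm and grips with 3 to 60 N. Pads are 20 mm wide; open, the fingers measure 119 mm over their backs; the gripper's body (75 mm by 180 mm) begins 59 mm behind the grasp point.
Start: joints at [1.034, 0.491, 1.559, -0, 1.092, -0.106], TCP at [260.976, 567.905, 404.761] pointing down, gripper open.
Joint ranges: [-3.1, 3.1], [-0.84, 2.19], [0.05, 2.79], [-1.13, 4.28], [0.06, 2.93], [-2.69, 2.69]. Speed limits (rad/s): [2.22, 2.22, 2.79, 3.14, 3.14, 3.14].

INTERFACE

Orientations are given as [roll, pitch, yaw] about the fixed x, y, z axes, in that order (R = Rz(yaw) Ry(pitch) Rx(roll)).
In Python, from cell import state, read_camera, camera_model, job_done, env gives the robot as it stands.
- The arm moves only by the tool arm_command, never from a script. Its argument "steps" is a list of rows, each a list of 6 numbers: the shift along the tool's x, y, z in cm, then the turn, a rotation vector about the tool's x, y, z in degrees. In form: [[dx, dy, dz, rx, ry, rz], ...]. A call has 1 to 12 rows; each row is the pose to reach, as a shift and turn from the pose commanded when the call began, along the tool's axes at that moment; what a row does not reach only later rows make up. A row lasts 1/12 s, in which the tool goes at most 41.7 mm and 7.16 degrees, less where a joint would pass 70% of its speed; a pose out of reach is approached as far as the arm can. A call with a gripper value outside its range is refused whole. "jaw" is the finger opening in cm, from 0 to 9.51, set as the call begins (left out, the last holds). The fingers move at their own pace and stop on an object; the grip force is fixed at half the most. Time passes only in rows, so rows that repeat a pose let the fingers close. It gives the time, the measured TCP pose, the force and the opening at its end, in the units of the state.
- state(): the state, without advancing time (a new reading comes with each control period).
- read_camera(name): name is "scene" or "top" or "wrist"; returns the picture (384x512x3 uint8, red, green, blue); there is no depth.
- camera_model(name): a dict with "K" (3x3 intrinsics, pixels), "xyz" and "rotation" of the camera in the world. Camera axes: x right, y up, looking along -z (the intrinsics and any distortion apply to the point x, -y, -z); pixel columns grow to the right and rows downward; lengths in mm; the calibration is good to about 2 mm. A picture is of the moment at which its call begins: read the wrist's pose just before it. camera_model takes no time and is no camera call; for the wrist camera it gives the pose at the moment of the call.
- job_done(): hands the job in, once; it reports no verdict.
The state is a dict: "t": time; "joints": joint angles; "qvel": joint speeds; "tau": joint torques, N m; "eef_pos": TCP position; "tcp_rot": TCP orientation; "ft_force": force on the tool from outside, world axes, zero at the start; "moment": the same for the moment, N m; "opening": opening from 0.0 (shut) to 1.0 (fully open).
Only numpy, scipy, OpenCV 4.12 (cv2) and the standard library are available. Lean on these libraries where they do the work, as an engineer would, in place of code of your own. Each camera call takes 0.05 s, during which the arm holds its last target. There are 200 camera calls.

## Working session

There is one attempt and no reset: what is moved stays moved. The work goes in short steps, Python scripts to look and compute and a tool call to move; the robot and the scene stay as the last step left them, time stands still between calls to the robot, and variables do not carry over. Pictures are saved under pics/ and viewed, about 8 in all and at most 12, crops included, and the job is handed in when it is done.

Besides the shell and the picture viewer there is one more tool, called after "Emit:" in YAML: its name, and indented under it one key for each argument. arm_command: Moves the arm, as the interface text tells. Its arguments: {"type":"object","properties":{"steps":{"type":"array"},"jaw":{"type":"number"}},"required":["steps"]}

```bash
mkdir -p pics; ls; python3 - <<'E'
from cell import *
import cv2
for n in ("scene","top"):
    cv2.imwrite(f"pics/{n}0.png",read_camera(n)[:,:,::-1]); m=camera_model(n); print(n,m)
s=state();print(s['t'],s['eef_pos'],s['tcp_rot'],s['ft_force'],env.grip_point_offset)
E
```

```text
pics
scene {'K': array([[393.49393434,   0.        , 253.59486   ],
       [  0.        , 393.49393434, 192.11948091],
       [  0.        ,   0.        ,   1.        ]]), 'xyz': array([ 812.93387188, -447.98230888,  968.90758326]), 'rotation': array([5.50361475e-01, 5.27751099e-04, 5.41326369e-01])}
top {'K': array([[402.1906834,   0.       , 255.5714627],
       [  0.       , 402.1906834, 194.0888033],
       [  0.       ,   0.       ,   1.       ]]), 'xyz': array([ 459.52780588,  -20.10866373, 1317.56387097]), 'rotation': array([ 0.09532293, -0.01402203, -1.55458302])}
0.1 [260.94749786 567.8660827  404.23731669] [-3.14155962e+00  9.78574767e-04  1.14006449e+00] [ 0.00831072  1.34378583 -0.26384302] 171.3
```

View pics/scene0.png

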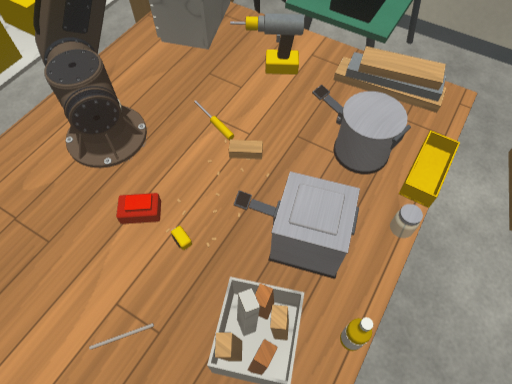

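View pics/top0.png

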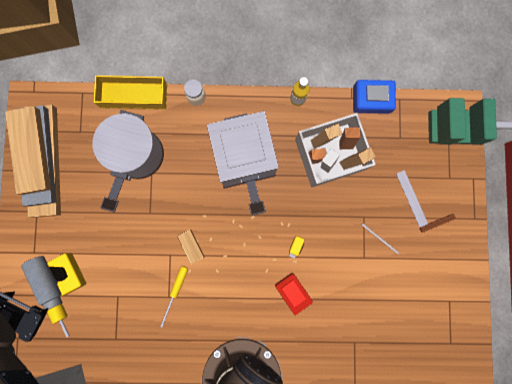

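The top view shows the round bin at about (123,145) with its lever pad at (109,204). In the scene view the pad is at about (322,92). The square bin's pad is at (257,207) in the top view. Next I triangulate the round pad and the bar.

```bash
cat > h.py <<'E'
import numpy as np, cv2
from scipy.spatial.transform import Rotation as R
from cell import *
def ray(m,p):
    d=np.linalg.inv(m['K'])@[p[0],p[1],1]
    d=R.from_euler('xyz',m['rotation']).apply(d*[1,-1,-1])
    return m['xyz'],d/np.linalg.norm(d)
def tri(m1,p1,m2,p2):
    (a,u),(b,v)=ray(m1,p1),ray(m2,p2)
    s=np.linalg.lstsq(np.c_[u,-v],b-a,rcond=None)[0]
    q,r=a+s[0]*u,b+s[1]*v
    return (q+r)/2,np.linalg.norm(q-r)
def plane(m,p,z):
    c,d=ray(m,p); return c+d*(z-c[2])/d[2]
def dark(im,roi,t=75):   # roi x0,y0,x1,y1 ; largest dark low-saturation blob
    x0,y0,x1,y1=roi; c=im[y0:y1,x0:x1].astype(int)
    k=((c.max(2)<t)&(c.max(2)-c.min(2)<25)).astype(np.uint8)
    n,l,st,ce=cv2.connectedComponentsWithStats(k)
    i=1+np.argmax(st[1:,4]); return ce[i]+[x0,y0],st[i],(l==i)
E
python3 - <<'E'
from h import *
S=cv2.imread('pics/scene0.png');T=cv2.imread('pics/top0.png')
ms,mt=camera_model('scene'),camera_model('top')
for t in (60,75):
    ps,ss,_=dark(S,(305,78,345,115),t);pt,st,_=dark(T,(95,170,130,215),t)
    print(t,ps,ss,pt,st,tri(ms,ps,mt,pt))
a=cv2.resize(S[70:130,300:360],(390,390),interpolation=0);b=cv2.resize(T[165:225,85:145],(390,390),interpolation=0)
cv2.imwrite('pics/c1.png',np.hstack([a,b]))
# lid centre estimates on plane z=175
k=cv2.inRange(T,(120,120,120),(200,200,200))[100:190,80:170]
n,l,s,c=cv2.connectedComponentsWithStats(k);i=1+np.argmax(s[1:,4]);print('lid',c[i]+[80,100],s[i],plane(mt,c[i]+[80,100],178))
E
```

```text
60 [324.5   89.25] [17  9  6  5  8] [108.81651376 203.90825688] [  7  29  14  11 109] (array([541.23663415, 397.12255844, 138.3023308 ]), np.float64(11.788574766763055))
75 [321.22916667  91.48958333] [10  8 14 12 96] [108.78294574 203.90697674] [  7  28  15  12 129] (array([537.52847373, 398.01619299, 127.85414606]), np.float64(1.5845149047781124))
lid [121.42666667 165.96      ] [14 53 55 20 75] [642.60941892 349.58230043 178.        ]
```

View pics/c1.png

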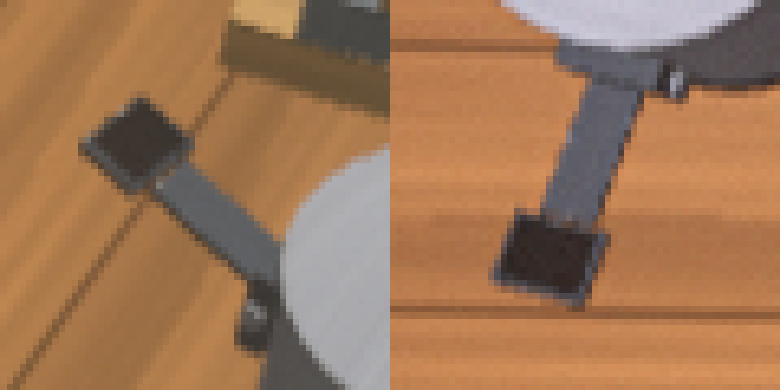

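The crops show the rubber pad clearly in both views. Its centre triangulates to about (537.5, 398, 128) with a 1.6 mm residual, which agrees with the stated 126 mm. The bar's far end is at top pixel (119.3,178.8), and I use that to get the yaw.

```bash
python3 - <<'E'
from h import *
mt,ms=camera_model('top'),camera_model('scene')
P=np.array([537.5,398,127.9])
q=plane(mt,(119.3,178.8),106); print(q,'len',np.hypot(*(q-P)[:2]))
# scene: bar centre at crop (262,258)/6.5+(300,70)
q2=plane(ms,(300+225/6.5,70+234/6.5),112);print(q2)
for v in (q,q2): print('yaw',np.degrees(np.arctan2(v[1]-P[1],v[0]-P[0])))
s=state();r=R.from_euler('xyz',s['tcp_rot']);print('tool axes',r.as_matrix().round(3).tolist())
yaw=np.arctan2(q[1]-P[1],q[0]-P[0])
# tool down, y axis along lever (or opposite)
for sg in (1,-1):
    y=sg*np.array([np.cos(yaw),np.sin(yaw),0]);z=np.array([0,0,-1.]);x=np.cross(y,z)
    g=R.from_matrix(np.c_[x,y,z]); print(sg,'turn',np.degrees((r.inv()*g).as_rotvec()))
tgt=P+[0,0,190+40]-5*np.array([np.cos(yaw),np.sin(yaw),0])
print('shift cm',r.inv().apply(tgt-s['eef_pos'])/10)
E
```

```text
[614.83144682 377.46171087 106.        ] len 80.01233647605702
[592.92295522 381.06127694 112.        ]
yaw -14.873691261662058
yaw -16.99454021691274
tool axes [[0.418, 0.909, -0.0], [0.909, -0.418, -0.001], [-0.001, -0.0, -1.0]]
1 turn [-6.68552917e-03  5.57693575e-02 -9.80542520e+00]
-1 turn [8.30329536e-02 9.95383949e-03 1.70194555e+02]
shift cm [-3.96861382 31.72920754  4.63656946]
```

Emit:
arm_command:
  steps:
    - [-0.5, 3, 0, 0, 0, -1]
    - [-1, 6, 0, 0, 0, -2]
    - [-1.5, 10, 0, 0, 0, -3]
    - [-2, 14, 0, 0, 0, -5]
    - [-2.5, 18, 0, 0, 0, -6]
    - [-3, 22, 0, 0, 0, -8]
    - [-3.5, 26, 0, 0, 0, -9.8]
    - [-4, 30, 0, 0, 0, -9.8]
    - [-4, 31.7, 1, 0, 0, -9.8]
    - [-4, 31.7, 2.5, 0, 0, -9.8]
    - [-4, 31.7, 3, 0, 0, -9.8]
    - [-4, 31.7, 3, 0, 0, -9.8]
  jaw: 0

```text
t: 1.1
eef_pos: [532.0, 399.3, 372.8]
tcp_rot: [-3.139, 0.002, 1.311]
ft_force: [0.3, 0.9, 0.2]
opening: 0.21
```

```bash
python3 - <<'E'
from h import *
s=state();print(s['t'],s['eef_pos'],np.degrees(s['tcp_rot']),s['ft_force'],s['opening'])
m=camera_model('wrist');W=read_camera('wrist')[:,:,::-1];S=read_camera('scene')[:,:,::-1]
K,Rm=m['K'],R.from_euler('xyz',m['rotation'])
def proj(p):
    v=Rm.inv().apply(np.array(p)-m['xyz'])*[1,-1,-1];u=K@v;return u[:2]/u[2]
print(proj([537.5,398,127.9]),proj([537.5+97,398-26,100]))
r=R.from_euler('xyz',s['tcp_rot']);print('tip',s['eef_pos']+r.apply([0,0,190]))
cv2.imwrite('pics/w1.png',np.hstack([W[:, :],cv2.resize(S[0:200,230:430],(384,384))])[:, :896][:, 96:])
E
```

```text
1.1 [531.95624907 399.29062309 372.81835178] [-1.79856279e+02  1.33916853e-01  7.51083630e+01] [0.30485205 0.8836476  0.16338644] 0.20992076129222897
[253.08643215 211.59194796] [252.72906117 304.88701471]
tip [531.38153253 398.98393669 182.81946851]
```

View pics/w1.png

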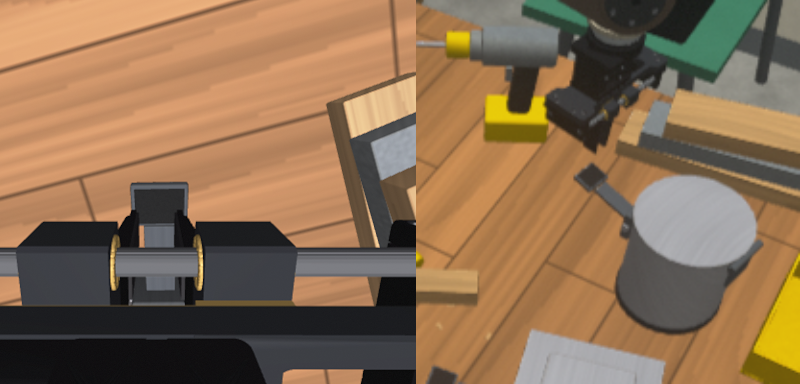

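The wrist view shows the pad at about (255,205), against a predicted (253,211). It is centred under the closing fingers, and the wide side of the gripper lies across the lever. I press down in stages.

Emit:
arm_command:
  steps:
    - [0, 0, 1.5, 0, 0, 0]
    - [0, 0, 3, 0, 0, 0]
    - [0, 0, 4, 0, 0, 0]
    - [0, 0, 5, 0, 0, 0]
    - [0, 0, 5.5, 0, 0, 0]
    - [0, 0, 6, 0, 0, 0]
    - [0, 0, 6.5, 0, 0, 0]
    - [0, 0, 7, 0, 0, 0]
    - [0, 0, 7.5, 0, 0, 0]
    - [0, 0, 8, 0, 0, 0]
    - [0, 0, 8.5, 0, 0, 0]
    - [0, 0, 9, 0, 0, 0]

```text
t: 2.2
eef_pos: [531.9, 399.6, 285.7]
tcp_rot: [-3.142, -0.001, 1.311]
ft_force: [-4.0, 0.4, 7.0]
opening: 0.007
```

Emit:
arm_command:
  steps:
    - [0, 0, 0.2, 0, 0, 0]
    - [0, 0, 0.3, 0, 0, 0]
    - [0, 0, 0.3, 0, 0, 0]
    - [0, 0, 0.3, 0, 0, 0]

```text
t: 2.53
eef_pos: [532.0, 399.6, 282.7]
tcp_rot: [3.141, -0.001, 1.311]
ft_force: [-4.2, 1.3, 5.8]
opening: 0.004
```

```bash
python3 - <<'E'
from h import *
s=state();r=R.from_euler('xyz',s['tcp_rot']);print(s['t'],'tip',s['eef_pos']+r.apply([0,0,190]),s['ft_force'],s['opening'])
S=read_camera('scene')[:,:,::-1];T=read_camera('top')[:,:,::-1]
cv2.imwrite('pics/p1.png',np.hstack([cv2.resize(S[0:200,230:430],(390,390)),cv2.resize(T[60:260,50:250],(390,390))]))
E
```

```text
2.5333 tip [532.10254609 399.74060706  92.70177155] [-4.18578092  1.3312359   5.81075211] 0.0040909255760836405
```

View pics/p1.png

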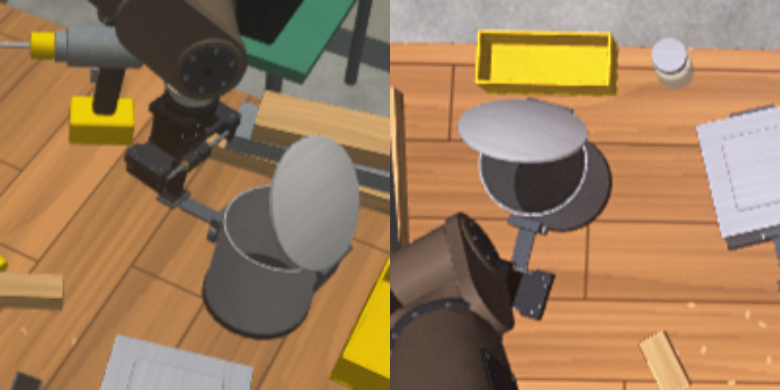

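The round lid stands well open at about 0.85 rad, and the square lid is shut. I press about 5 mm further for margin, then hold.

Emit:
arm_command:
  steps:
    - [0, 0, 0.2, 0, 0, 0]
    - [0, 0, 0.3, 0, 0, 0]
    - [0, 0, 0.4, 0, 0, 0]
    - [0, 0, 0.5, 0, 0, 0]
    - [0, 0, 0.5, 0, 0, 0]
    - [0, 0, 0.5, 0, 0, 0]

```text
t: 3.13
eef_pos: [532.3, 399.5, 277.9]
tcp_rot: [3.141, -0.001, 1.311]
ft_force: [-1.6, -0.2, 5.9]
opening: 0.004
```

```bash
python3 - <<'E'
from h import *
s=state();r=R.from_euler('xyz',s['tcp_rot']);print(s['t'],'tip',s['eef_pos']+r.apply([0,0,190]),s['ft_force'])
T=read_camera('top')[:,:,::-1];S=read_camera('scene')[:,:,::-1]
cv2.imwrite('pics/p2.png',np.hstack([cv2.resize(S[0:200,230:430],(390,390)),cv2.resize(T[60:260,50:250],(390,390))]))
E
```

```text
3.1333 tip [532.53677084 399.67577208  87.88255315] [-1.60320636 -0.16597369  5.87924925]
```

View pics/p2.png

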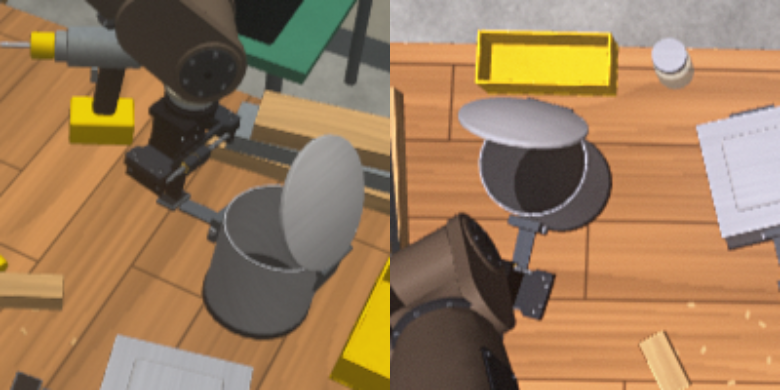

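The lid opened a little further, and the force is steady at 6 N with no stop reached. I add 2 mm and hold for at least 3 s.

Emit:
arm_command:
  steps:
    - [0, 0, 0.1, 0, 0, 0]
    - [0, 0, 0.2, 0, 0, 0]
    - [0, 0, 0.2, 0, 0, 0]
    - [0, 0, 0.2, 0, 0, 0]
    - [0, 0, 0.2, 0, 0, 0]
    - [0, 0, 0.2, 0, 0, 0]
    - [0, 0, 0.2, 0, 0, 0]
    - [0, 0, 0.2, 0, 0, 0]
    - [0, 0, 0.2, 0, 0, 0]
    - [0, 0, 0.2, 0, 0, 0]
    - [0, 0, 0.2, 0, 0, 0]
    - [0, 0, 0.2, 0, 0, 0]

```text
t: 4.23
eef_pos: [532.4, 399.4, 276.2]
tcp_rot: [3.14, -0.002, 1.311]
ft_force: [-2.0, -1.0, 7.9]
opening: 0.003
```

Emit:
arm_command:
  steps:
    - [0, 0, 0, 0, 0, 0]
    - [0, 0, 0, 0, 0, 0]
    - [0, 0, 0, 0, 0, 0]
    - [0, 0, 0, 0, 0, 0]
    - [0, 0, 0, 0, 0, 0]
    - [0, 0, 0, 0, 0, 0]
    - [0, 0, 0, 0, 0, 0]
    - [0, 0, 0, 0, 0, 0]
    - [0, 0, 0, 0, 0, 0]
    - [0, 0, 0, 0, 0, 0]
    - [0, 0, 0, 0, 0, 0]
    - [0, 0, 0, 0, 0, 0]

```text
t: 5.23
eef_pos: [532.4, 399.4, 276.2]
tcp_rot: [3.14, -0.002, 1.311]
ft_force: [-2.8, -1.2, 8.0]
opening: 0.003
```

Emit:
arm_command:
  steps:
    - [0, 0, 0, 0, 0, 0]
    - [0, 0, 0, 0, 0, 0]
    - [0, 0, 0, 0, 0, 0]
    - [0, 0, 0, 0, 0, 0]
    - [0, 0, 0, 0, 0, 0]
    - [0, 0, 0, 0, 0, 0]
    - [0, 0, 0, 0, 0, 0]
    - [0, 0, 0, 0, 0, 0]
    - [0, 0, 0, 0, 0, 0]
    - [0, 0, 0, 0, 0, 0]
    - [0, 0, 0, 0, 0, 0]
    - [0, 0, 0, 0, 0, 0]

```text
t: 6.23
eef_pos: [532.4, 399.4, 276.2]
tcp_rot: [3.14, -0.002, 1.311]
ft_force: [-1.4, -0.4, 7.4]
opening: 0.003
```

Emit:
arm_command:
  steps:
    - [0, 0, 0, 0, 0, 0]
    - [0, 0, 0, 0, 0, 0]
    - [0, 0, 0, 0, 0, 0]
    - [0, 0, 0, 0, 0, 0]
    - [0, 0, 0, 0, 0, 0]
    - [0, 0, 0, 0, 0, 0]

```text
t: 6.73
eef_pos: [532.4, 399.4, 276.2]
tcp_rot: [3.14, -0.001, 1.311]
ft_force: [-2.9, -1.6, 8.3]
opening: 0.003
```

```bash
python3 - <<'E'
from h import *
s=state();r=R.from_euler('xyz',s['tcp_rot']);print(s['t'],'tip',s['eef_pos']+r.apply([0,0,190]),s['ft_force'])
T=read_camera('top')[:,:,::-1];cv2.imwrite('pics/t3.png',T)
a,b=[cv2.imread(f) for f in('pics/p2.png','pics/t3.png')];b=cv2.resize(b[60:260,50:250],(390,390))
d=cv2.absdiff(a[:,390:],b).max(2);print('lid region diff px',(d[90:180,60:210]>30).sum(), 'square',(d[100:260,305:]>30).sum())
E
```

```text
6.7333 tip [532.73092434 399.63699949  86.21173901] [-2.89451517 -1.64845378  8.33485294]
lid region diff px 1013 square 0
```

The lid has been held open for over 3.5 s, and the square lid is unchanged. Now I let go by rising straight up, then back off and wait.

Emit:
arm_command:
  steps:
    - [0, 0, -0.5, 0, 0, 0]
    - [0, 0, -1, 0, 0, 0]
    - [0, 0, -1.5, 0, 0, 0]
    - [0, 0, -2, 0, 0, 0]
    - [0, 0, -2.5, 0, 0, 0]
    - [0, 0, -3, 0, 0, 0]
    - [0, 0, -4, 0, 0, 0]
    - [0, 0, -5.5, 0, 0, 0]
    - [0, 0, -7.5, 0, 0, 0]
    - [0, 0, -10, 0, 0, 0]
    - [0, -2, -11, 0, 0, 0]
    - [0, -4, -12, 0, 0, 0]

```text
t: 7.78
eef_pos: [493.8, 409.0, 396.1]
tcp_rot: [3.141, -0.001, 1.31]
ft_force: [0.5, -0.2, -0.4]
opening: 0.01
```

Emit:
arm_command:
  steps:
    - [0, 0, 0, 0, 0, 0]
    - [0, 0, 0, 0, 0, 0]
    - [0, 0, 0, 0, 0, 0]
    - [0, 0, 0, 0, 0, 0]
    - [0, 0, 0, 0, 0, 0]
    - [0, 0, 0, 0, 0, 0]
    - [0, 0, 0, 0, 0, 0]
    - [0, 0, 0, 0, 0, 0]
    - [0, 0, 0, 0, 0, 0]
    - [0, 0, 0, 0, 0, 0]
    - [0, 0, 0, 0, 0, 0]
    - [0, 0, 0, 0, 0, 0]

```text
t: 8.78
eef_pos: [493.6, 409.5, 394.8]
tcp_rot: [3.142, -0.0, 1.311]
ft_force: [0.2, 0.4, -0.3]
opening: 0.005
```

Emit:
arm_command:
  steps:
    - [0, 0, 0, 0, 0, 0]
    - [0, 0, 0, 0, 0, 0]
    - [0, 0, 0, 0, 0, 0]
    - [0, 0, 0, 0, 0, 0]
    - [0, 0, 0, 0, 0, 0]
    - [0, 0, 0, 0, 0, 0]
    - [0, 0, 0, 0, 0, 0]
    - [0, 0, 0, 0, 0, 0]
    - [0, 0, 0, 0, 0, 0]
    - [0, 0, 0, 0, 0, 0]
    - [0, 0, 0, 0, 0, 0]
    - [0, 0, 0, 0, 0, 0]

```text
t: 9.78
eef_pos: [493.6, 409.5, 394.8]
tcp_rot: [3.142, -0.0, 1.311]
ft_force: [-0.4, 0.1, 0.1]
opening: 0.004
```

```bash
python3 - <<'E'
from h import *
s=state();print(s['t'],s['eef_pos'],s['ft_force'])
T=read_camera('top')[:,:,::-1];S=read_camera('scene')[:,:,::-1]
S0=cv2.imread('pics/scene0.png');T0=cv2.imread('pics/top0.png')
print('round',(cv2.absdiff(S,S0)[95:135,345:405].max(2)>30).sum(),(cv2.absdiff(T,T0)[112:178,92:155].max(2)>30).sum(),'square',(cv2.absdiff(T,T0)[110:190,205:280].max(2)>30).sum())
cv2.imwrite('pics/e1.png',np.hstack([cv2.resize(S[0:200,230:430],(390,390)),cv2.resize(T[60:260,50:250],(390,390))]))
E
```

```text
9.7833 [493.63759592 409.46304469 394.76940215] [-0.40510708  0.10883535  0.12083793]
round 0 0 square 0
```

View pics/e1.png

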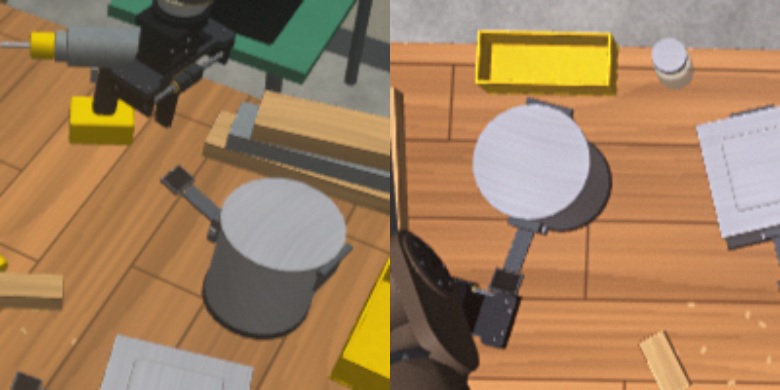

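Both lids are shut and match the starting pictures with no changed pixels. The gripper is clear of everything.

```bash
python3 -c "
from cell import *
print(job_done())"
```

```text
the job is handed in; nothing more can be done
None
```

The round bin's lever was pressed with the closed fingertips, held, and let go; the lid opened wide and shut again, and the job is handed in. The pad went down about 41 mm by the fingertip height, at 6–8 N. The lid stood wide open for about 4 s, roughly 3.5 s of that at or within 2 mm of full press. I then rose straight off and backed away.

- **Last checks:** the round and square lids showed no changed pixels against the starting pictures. The wrist force was about 0 N, and the clock read under 10 s.
- **Pad position:** its triangulated height of 128 mm agreed with the stated 126 mm.
- **Not measured:** I judged the lid's opening angle from the pictures and the pad depth, not directly. The force did not jump to show the stop clearly.

No check failed or disagreed.

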